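# Make up two microscope lens sets

## Robot

A 6-joint arm with a two-finger parallel gripper is mounted at the origin on the work surface. World frame = base frame: x ahead of the robot, y to its left, z up, the work surface at z = 0. Lengths are in mm, angles in rad, forces in N, time in s.
With the tool pointing down it reaches from about 350 to 1000 mm from the base axis. Payload 7.1 kg.
Tool frame: the origin (TCP) lies between the finger pads; the fingertips stand 14 mm ahead of it and the grasp point (between the pads) lies 5 mm behind it; z points along the fingers, y is the direction in which the jaws open and shut (so a half turn about z gives the same grasp; the last joint's range is limited). The gripper opens to 85 mm and grips with 20 to 120 N. Pads are 22 mm wide; open, the fingers measure 114 mm over their backs; the gripper's body (76 mm by 85 mm) begins 54 mm behind the grasp point. The pads swing forward as they close: fully open they stand 13 mm farther back than shut.
Start: joints at [-0.019, 0.423, 1.63, -0, 1.089, -0.019], TCP at [624.984, 0.026, 207.519] pointing down, gripper open.
Joint ranges: [-3, 3], [-0.9, 2.11], [0.09, 2.58], [-1.31, 4.45], [0.11, 2.69], [-2.54, 2.54]. Speed limits (rad/s): [2.39, 2.39, 3.01, 3.14, 3.14, 3.14].

## Interface

Orientations are given as a unit quaternion [w, x, y, z].
In Python, from cell import bot, optics gives the robot as it stands.
- The arm moves only by the shell command python3 -m crank 'ROWS'. ROWS is JSON, a list of rows, each an object with "gripper": the opening, from -1 (shut) to 1 (fully open), so that 0 is half open; "travel": the shift along the tool's x, y, z each as a share of 60 cm, from -1 to 1, a list of three; "spin": the turn about the tool's z as a share of 2 pi rad, from -1 to 1. In form: [{"gripper": gripper, "travel": [dx, dy, dz], "spin": spin}, ...]. A call has 1 to 20 rows; each row is the pose to reach, as a shift and turn from the pose commanded when the call began, along the tool's axes at that moment, turning the shorter way round; what a row does not reach only later rows make up. A row lasts 1/8 s, in which the tool goes at most 62.5 mm and 10.7 degrees, less where a joint would pass 70% of its speed; a pose out of reach is approached as far as the arm can. A call with a number of a shift or a turn outside -1 to 1 is refused whole. A call with a gripper value outside its range is refused whole. The fingers move at their own pace and stop on an object; the grip force is fixed at half the most. Time passes only in rows, so rows that repeat a pose let the fingers close. It gives the time, the measured TCP pose, the force and the opening at its end, in the units of the state.
- bot.read_state(): the state, without advancing time (a new reading comes with each control period).
- optics.grab_frame(name): name is "scene" or "side" or "wrist"; returns a dict with "color" (400x640x3 uint8, red, green, blue), "depth" (400x640 float32, mm along the optical axis (not along the pixel's ray), 0 where there is no reading), "intrinsics" (3x3 intrinsics, pixels), "view" (4x4, takes a point from world to camera coordinates); the wrist camera has in their place "tool_from_camera" (4x4, takes a point from camera to tool coordinates, whose origin is the TCP and whose axes are the flange's). Camera axes: x right, y up, looking along -z (the intrinsics and any distortion apply to the point x, -y, -z); pixel columns grow to the right and rows downward; lengths in mm; the calibration is good to about 2 mm. A picture is of the moment at which its call begins: read the wrist's pose just before it.
- bot.hand_in(): hands the job in, once; it reports no verdict.
The state is a dict: "clock": time; "q": joint angles; "joint_velocities": joint speeds; "joint_torque": joint torques, N m; "ee_pos": TCP position; "eef_rot": TCP orientation; "wrist_force": force on the tool from outside, world axes, zero at the start; "ft_torque": the same for the moment, N m; "grip_width": finger opening in mm.
Only numpy, scipy, OpenCV 4.12 (cv2) and the standard library are available. Lean on these libraries where they do the work, as an engineer would, in place of code of your own. Each camera call takes 0.05 s, during which the arm holds its last target. There are 200 camera calls.

## Task

Make up the two lens sets for the microscopes. In the three-compartment tray goes the oil-immersion set: counting from the end with the thumb tab, the tall objective, then the slim eyepiece, then the oil bottle; in the two-compartment tray goes the low-power set: the short objective next to the thumb tab, then the wide eyepiece. Set every piece down gently, upright on the floor of its own compartment, drop nothing, and leave the petri dish, the beaker and the air blower standing where they are.

Things in the scene. Friction and masses are not known exactly. Their poses are not given: they have to be found in the camera images.
- tall_objective_center (a point): Bright metal microscope objective, the tall slender one, standing upright with its narrow nose up: 68 mm tall; straight barrel 29 mm in diameter with a dark ring up to 44 mm above its foot, then stepping and tapering to a 12 mm nose. Point on its axis, half-way up (34 mm above its foot); z up along the axis. 95 to 155 g, loose.
- short_objective_center (a point): Bright metal microscope objective, the short stout one, standing upright: 46 mm tall; straight barrel 38 mm in diameter with a dark ring up to 36 mm above its foot, then tapering to 28 mm at the top with a large lens. Point on its axis, half-way up (23 mm above its foot); z up along the axis. 65 to 105 g, loose.
- wide_eyepiece_center (a point): Black eyepiece, the wide stout one: upright cylinder 52 mm in diameter, 46 mm tall (straight up to 41 mm), thin metal band low down, lens 36 mm wide on top. Point on its axis, half-way up (23 mm above its foot); z up along the axis. 85 to 145 g, loose.
- slim_eyepiece_center (a point): Black eyepiece, the slim one: upright cylinder 30 mm in diameter, 54 mm tall (straight up to 48 mm), thin metal band low down, lens 18 mm wide on top. Point on its axis, half-way up (27 mm above its foot); z up along the axis. 55 to 95 g, loose.
- oil_bottle_center (a point): Small amber glass bottle of immersion oil, closed, upright: body 32 mm in diameter and straight up to 38 mm above its foot, then a neck and a 19 mm wide black cap; 60 mm tall in all. Point on its axis, half-way up (30 mm above its foot); z up along the axis. 40 to 65 g, loose.
- three_tray: Low steel tray with grey floor, three compartments in a row, 208 x 84 mm without its tab; compartments 64 (along) x 76 mm inside. Fixed. Walls 4 mm thick, 10 mm high; floor inside 3 mm above the bench. Flat thumb tab, 27 x 40 mm, with a dark dot, at one end only. Origin at bench level under the middle of the row (tab not counted); x along the row towards the tab, z up. Compartment centres at x = +68 mm (by the tab), 0 and -68 mm, y = 0.
- two_tray: Low steel tray with grey floor, two compartments in a row, 140 x 84 mm without its tab; compartments 64 (along) x 76 mm inside. Fixed. Walls 4 mm thick, 10 mm high; floor inside 3 mm above the bench. Flat thumb tab, 27 x 40 mm, with a dark dot, at one end only. Origin at bench level under the middle of the row (tab not counted); x along the row towards the tab, z up. Compartment centres at x = +34 mm (by the tab) and -34 mm, y = 0.
- petri_dish: Bystander among the stock, to be left alone: low clear covered dish, 55 mm in diameter, 15 mm high, loose. Origin at the centre of its underside, z up.
- beaker: Bystander among the stock, to be left alone: small open glass beaker, 45 mm in diameter, 54 mm high, loose. Origin at the centre of its underside, z up.
- air_blower: Bystander among the stock, to be left alone: dark rubber bulb, 48 mm in diameter at its widest, with a thin upright nozzle, 70 mm high in all, loose. Origin at the centre of its underside, z up.

How it is judged:
By the outcome, as a careful person would: the job done as asked, in the order asked, and still so for the second after the job is handed in, with the robot touching nothing.
It also fails if it takes over 138 s, if anything falls off the work surface, if the arm or the gripper's body presses on something with over 40 N, if the wrist force passes 120 N, or if a joint passes its speed limit or range.

## Working session

There is one attempt and no reset: what is moved stays moved. The work goes in short steps, Python scripts to look and compute and a shell command to move; the robot and the scene stay as the last step left them, time stands still between calls to the robot, and variables do not carry over. Pictures are saved under pics/ and viewed, about 12 in all and at most 16, crops included, and the job is handed in when it is done.

```bash
ls; mkdir -p pics; cat > h.py <<'E'
import numpy as np, cv2
from cell import bot, optics
from scipy.spatial.transform import Rotation as R
def snap(n,fn=None):
    f=optics.grab_frame(n)
    if fn: cv2.imwrite('pics/'+fn,f['color'][:,:,::-1])
    return f
def world(f,T=None):
    """per-pixel world coords"""
    K=f['intrinsics'];d=f['depth'];h,w=d.shape
    u,v=np.meshgrid(np.arange(w),np.arange(h))
    p=np.stack([(u-K[0,2])/K[0,0]*d,-(v-K[1,2])/K[1,1]*d,-d,np.ones_like(d)],-1)
    M=np.linalg.inv(f['view']) if T is None else T
    return (p@M.T)[...,:3]
E
python3 - <<'E'
from h import *
s=bot.read_state(); print(s)
for n in ['scene','side','wrist']:
    f=snap(n,n+'0.png'); np.savez(f'{n}0.npz',**f); print(n,[k for k in f], f['intrinsics'].tolist(), (f['view'] if 'view' in f else f['tool_from_camera']).round(3).tolist())
E
```

```text
pics
{'clock': 0.0, 'q': array([-1.89970992e-02,  4.23868537e-01,  1.63069804e+00, -2.20500570e-06,
        1.08861859e+00, -1.89869825e-02]), 'joint_velocities': array([-0.00097023,  0.00035613, -0.00128571, -0.00011673,  0.00132051,
       -0.00050957]), 'joint_torque': array([ 6.87376578e-04, -5.57382560e+01, -2.81743366e+01,  7.52266601e-05,
        7.21184188e-03,  1.02962622e-05]), 'ee_pos': array([6.24403135e+02, 3.82375027e-02, 2.06725279e+02]), 'eef_rot': array([-5.72953259e-04,  7.07109772e-01,  7.07103342e-01, -5.52948595e-04]), 'wrist_force': array([ 0.14026015, -0.45958428, -0.1246246 ]), 'ft_torque': array([0.01084499, 0.00348827, 0.02452859]), 'grip_width': 85.1539700230681}
scene ['color', 'depth', 'intrinsics', 'view'] [[457.3438785759901, 0.0, 320.9990376883107], [0.0, 457.3438785759901, 198.8523465434333], [0.0, 0.0, 1.0]] [[0.657, 0.754, 0.002, -351.215], [-0.627, 0.545, 0.557, 295.339], [0.419, -0.368, 0.83, -1216.474], [0.0, 0.0, 0.0, 1.0]]
side ['color', 'depth', 'intrinsics', 'view'] [[366.63546488470894, 0.0, 321.33473909164115], [0.0, 366.63546488470894, 201.22188116549557], [0.0, 0.0, 1.0]] [[-0.765, -0.644, -0.005, 411.542], [0.494, -0.592, 0.637, -287.588], [-0.413, 0.485, 0.771, -555.579], [0.0, 0.0, 0.0, 1.0]]
wrist ['color', 'depth', 'intrinsics', 'tool_from_camera'] [[351.2734496158655, 0.0, 327.66933773715056], [0.0, 351.2734496158655, 204.24007182092038], [0.0, 0.0, 1.0]] [[0.001, 0.961, 0.277, 70.636], [1.0, -0.001, -0.0, -1.366], [0.0, 0.277, -0.961, -167.143], [0.0, 0.0, 0.0, 1.0]]
```

View pics/scene0.png

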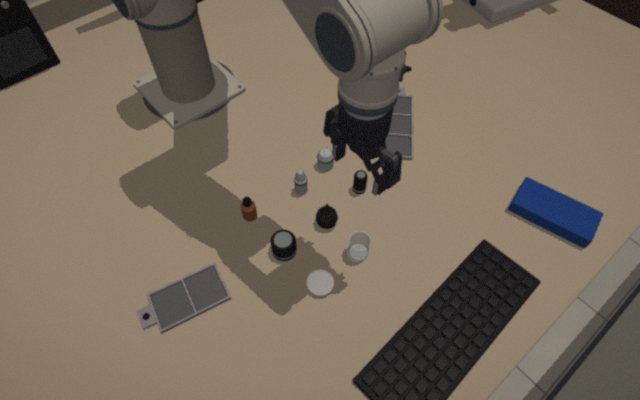

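View pics/side0.png

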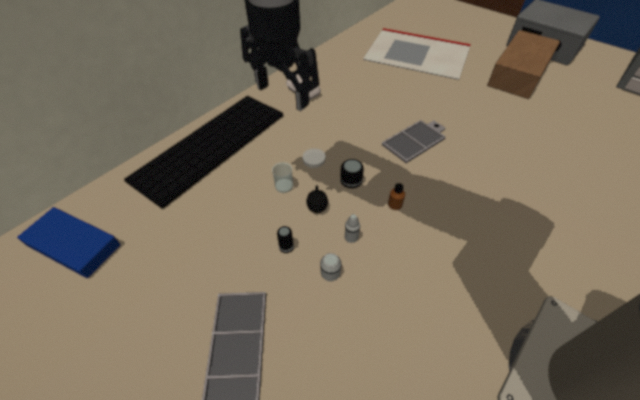

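```bash
python3 - <<'E'
from h import *
f=dict(np.load('scene0.npz')); W=world(f)
g=dict(np.load('side0.npz')); V=world(g)
for n,(u,v) in dict(bottle=(249,212),tall=(301,186),short=(325,160),slim=(360,183),blower=(327,218),wide=(283,246),beaker=(359,250),petri=(320,283),twoA=(173,311),twoB=(208,289),tab=(147,316),bench=(260,350),three1=(400,118),three2=(402,145)).items(): print('scene',n,W[v,u].round(0))
for n,(u,v) in dict(bottle=(397,199),tall=(352,230),short=(331,266),slim=(286,240),blower=(317,202),wide=(351,174),beaker=(283,180),petri=(315,157),twoA=(403,145),twoB=(425,135),tab=(437,128),c1=(220,293),c2=(266,293),c3=(206,395),c4=(262,395),d1=(213,333),d2=(265,331)).items(): print('side',n,V[v,u].round(0))
# height map from wrist
s=bot.read_state()
E
```

```text
scene bottle [ 442. -120.   35.]
scene tall [461.   6.  33.]
scene short [444.  91.  37.]
scene slim [545. 103.  43.]
scene blower [564. -10.  44.]
scene wide [ 557. -119.   46.]
scene beaker [663. -14.  50.]
scene petri [ 653. -106.   14.]
scene twoA [ 509. -352.    4.]
scene twoB [ 516. -277.    4.]
scene tab [ 488. -394.    9.]
scene bench [ 676. -271.    1.]
scene three1 [446. 341.   4.]
scene three2 [511. 280.   4.]
side bottle [ 421. -103.   37.]
side tall [442.  23.  45.]
side short [424. 109.  47.]
side slim [522. 120.  47.]
side blower [540.  11.  41.]
side wide [532. -92.  45.]
side beaker [634.  12.  43.]
side petri [ 646. -106.   16.]
side twoA [ 516. -287.    3.]
side twoB [ 493. -354.    4.]
side tab [ 481. -393.    8.]
side c1 [559. 259.  -0.]
side c2 [496. 205.  -2.]
side c3 [445. 381.   2.]
side c4 [380. 327.  -0.]
side d1 [506. 315.  11.]
side d2 [447. 255.   0.]
```

View pics/wrist0.png

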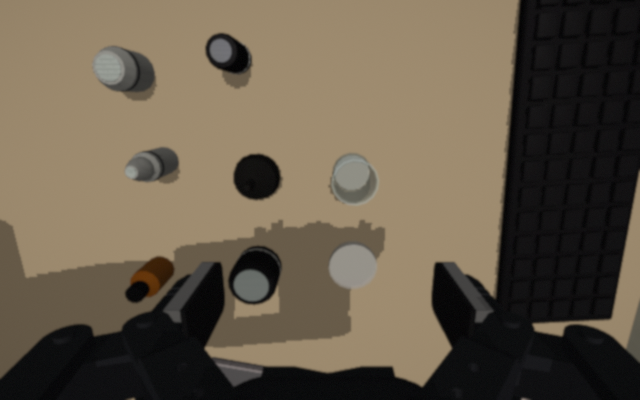

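```bash
python3 -m crank '[{"gripper":1,"travel":[0.38,-0.24,-0.07],"spin":0},{"gripper":1,"travel":[0.38,-0.24,-0.07],"spin":0},{"gripper":1,"travel":[0.38,-0.24,-0.07],"spin":0},{"gripper":1,"travel":[0.38,-0.24,-0.07],"spin":0},{"gripper":1,"travel":[0.38,-0.24,-0.07],"spin":0},{"gripper":1,"travel":[0.38,-0.24,-0.07],"spin":0},{"gripper":1,"travel":[0.38,-0.24,-0.07],"spin":0},{"gripper":1,"travel":[0.38,-0.24,-0.07],"spin":0}]'
cat >> h.py <<'E'
def toolT(s):
    q=s['eef_rot']; T=np.eye(4); T[:3,:3]=R.from_quat([q[1],q[2],q[3],q[0]]).as_matrix(); T[:3,3]=s['ee_pos']; return T
def ray(f,M,u,v,z):
    """pixel -> world point on plane z; M camera-to-world"""
    K=f['intrinsics']; d=M[:3,:3]@np.array([(u-K[0,2])/K[0,0],-(v-K[1,2])/K[1,1],-1]); c=M[:3,3]
    return c+d*(z-c[2])/d[2]
E
python3 - <<'E'
from h import *
f=dict(np.load('wrist0.npz'))
s0=dict(ee_pos=[624.7,0.03,207.1],eef_rot=[0,.70711,.70711,0])
M=toolT(s0)@f['tool_from_camera']
W=world(f,M)
obj=dict(bottle=(137,291,60,10),tall=(133,172,68,6),short=(117,68,46,14),slim=(222,50,54,9),wide=(251,284,46,18),blower=(257,177,30,24))
for n,(u,v,h,r) in obj.items():
    p=ray(f,M,u,v,h); P=W.reshape(-1,3)
    m=(np.hypot(*(P[:,:2]-p[:2]).T)<40)&(abs(P[:,2]-h)<5)
    print(n,p.round(1),P[m].mean(0).round(1),m.sum(), 'mid', ((P[m].min(0)+P[m].max(0))/2).round(1))
sc=dict(np.load('scene0.npz'));Ms=np.linalg.inv(sc['view'])
for n,(u,v,h) in dict(bottle=(247,200,60),tall=(300,173,68),short=(325,152,46),slim=(361,174,54),wide=(283,239,46)).items(): print('scene',n,ray(sc,Ms,u,v,h).round(1))
s=bot.read_state();print(s['ee_pos'],s['eef_rot'])
f=snap('wrist','wrist1.png');np.savez('wrist1.npz',ee_pos=s['ee_pos'],eef_rot=s['eef_rot'],**f)
E
```

```text
clock: 1.15
ee_pos: [481.4, 227.0, 249.1]
eef_rot: [-0.0, 0.708, 0.707, -0.0]
wrist_force: [0.2, -0.0, -0.0]
grip_width: 85.6
bottle [ 432.3 -110.7   60. ] [ 429.7 -113.3   60. ] 301 mid [ 428.8 -114.1   58.9]
tall [451.3  11.8  68. ] [451.8  12.8  67.4] 272 mid [450.4  11.9  67.4]
short [439.   99.9  46. ] [434.4  99.7  46.2] 1198 mid [433.1 100.   45.3]
slim [534.3 113.4  54. ] [534.5 112.3  54.7] 1008 mid [533.9 112.6  53.3]
wide [ 543.6 -110.5   46. ] [ 544.8 -108.3   46.7] 1706 mid [ 543.8 -110.7   45.5]
blower [ 5.529e+02 -4.000e-01  3.000e+01] [560.8   9.   30.1] 254 mid [ 5.524e+02 -3.000e-01  3.000e+01]
scene bottle [ 430.5 -112.6   60. ]
scene tall [453.4  10.9  68. ]
scene short [431.4 101.6  46. ]
scene slim [533.7 115.3  54. ]
scene wide [ 544.5 -109.5   46. ]
[481.4096395  227.04010768 249.14456896] [-4.11174429e-05  7.07616699e-01  7.06596418e-01 -3.28215589e-04]
```

View pics/wrist1.png

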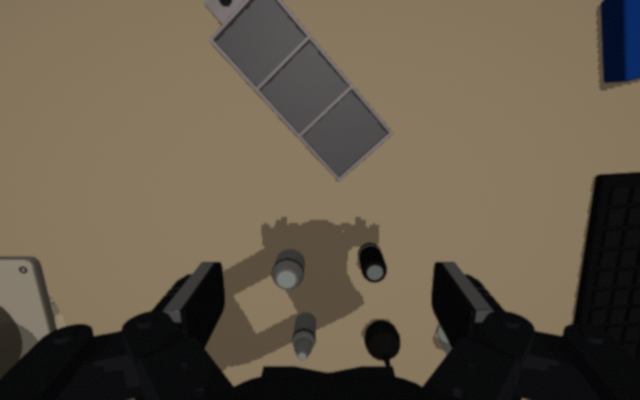

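```bash
python3 - <<'E'
from h import *
f=dict(np.load('wrist1.npz'));M=toolT(f)@f['tool_from_camera']
P={n:ray(f,M,u,v,10)[:2] for n,(u,v) in dict(nr=(391,132),nl=(339,180),fl=(212,39),d1r=(307,39),d1l=(259,89),d2r=(350,89),d2l=(302,134)).items()}
loc=dict(nr=(-104,-42),nl=(-104,42),fl=(104,42),d1r=(34,-40),d1l=(34,40),d2r=(-34,-40),d2l=(-34,40))
# similarity check: rigid fit
def rigid(P,loc):
    k=list(loc);A=np.array([loc[i] for i in k],float);B=np.array([P[i] for i in k])
    a,b=A-A.mean(0),B-B.mean(0);U,S,Vt=np.linalg.svd(a.T@b);Q=(U@Vt).T
    t=B.mean(0)-Q@A.mean(0);print('det',np.linalg.det(Q),'res',(B-(A@Q.T+t)).round(1).tolist());return Q,t
Q,t=rigid(P,loc)
print('origin',t.round(1),'xdir deg',np.degrees(np.arctan2(Q[1,0],Q[0,0])).round(1))
for x in (68,0,-68): print(x,(Q@[x,0]+t).round(1))
for n,u,v,h in (('short',288,279,46),('slim',376,273,54),('tall',303,356,68)): print(n,ray(f,M,u,v,h).round(1))
W=world(f,M).reshape(-1,3)
for n,p,h in (('short',(434,100),46),('slim',(534,112.5),54)):
    m=(np.hypot(*(W[:,:2]-p).T)<40)&(abs(W[:,2]-h)<4);print(n,W[m].mean(0).round(1),((W[m].min(0)+W[m].max(0))/2).round(1))
E
```

```text
det 0.9999999999999997 res [[-3.5, 1.3], [0.2, 1.9], [3.7, 0.1], [-3.4, -2.9], [2.4, 0.3], [-2.5, -2.9], [3.1, 2.1]]
origin [454.6 313.5] xdir deg 132.1
68 [409. 364.]
0 [454.6 313.5]
-68 [500.1 263. ]
short [433.5  99.8  46. ]
slim [534.9 111.6  54. ]
tall [450.7  10.8  68. ]
short [431.6 102.6  46.5] [431.3 101.6  45.9]
slim [532.1 114.7  54.6] [532.3 113.9  53.9]
```

```bash
cat >> h.py <<'E'
def plan(*wps):
    """wps: (x,y,z,jaw deg in world); shares from the present pose"""
    s=bot.read_state();T=toolT(s);Q=T[:3,:3];j0=np.degrees(np.arctan2(Q[1,1],Q[0,1]))
    print('now',s['ee_pos'].round(1),'jaw',j0.round(1),'w',round(s['grip_width'],1),'F',s['wrist_force'].round(1),'t',s['clock'])
    for w in wps:
        d=-((w[3]-j0+90)%180-90)/360
        print(w,'->',(Q.T@(np.array(w[:3])-s['ee_pos'])/600).round(3).tolist(),round(d,3))
E
python3 - <<'E'
from h import *
plan((451,11.5,130,42.1),(451,11.5,60,42.1),(451,11.5,29,42.1))
E
```

```text
now [481.5 227.1 249.2] jaw -0.1 w 85.8 F [-0.2 -0.4 -0.5] t 1.2
(451, 11.5, 130, 42.1) -> [-0.359, -0.05, 0.199] -0.117
(451, 11.5, 60, 42.1) -> [-0.359, -0.05, 0.315] -0.117
(451, 11.5, 29, 42.1) -> [-0.359, -0.05, 0.367] -0.117
```

```bash
python3 -m crank '[{"gripper":1,"travel":[-0.359,-0.05,0.13],"spin":-0.117},{"gripper":1,"travel":[-0.359,-0.05,0.13],"spin":-0.117},{"gripper":1,"travel":[-0.359,-0.05,0.13],"spin":-0.117},{"gripper":1,"travel":[-0.359,-0.05,0.13],"spin":-0.117},{"gripper":1,"travel":[-0.359,-0.05,0.199],"spin":-0.117},{"gripper":1,"travel":[-0.359,-0.05,0.199],"spin":-0.117},{"gripper":1,"travel":[-0.359,-0.05,0.26],"spin":-0.117},{"gripper":1,"travel":[-0.359,-0.05,0.315],"spin":-0.117},{"gripper":1,"travel":[-0.359,-0.05,0.345],"spin":-0.117},{"gripper":1,"travel":[-0.359,-0.05,0.367],"spin":-0.117},{"gripper":1,"travel":[-0.359,-0.05,0.367],"spin":-0.117},{"gripper":1,"travel":[-0.359,-0.05,0.367],"spin":-0.117}]'
python3 - <<'E'
from h import *
plan((451,11.5,29,42.1),(451,11.5,160,42.1),(409,364,160,42.1),(409,364,60,42.1),(409,364,36,42.1))
snap('wrist','wrist2.png')
E
```

```text
clock: 2.7
ee_pos: [451.8, 12.7, 30.1]
eef_rot: [0.001, 0.406, 0.914, 0.0]
wrist_force: [-0.1, -0.9, 1.0]
grip_width: 85.3
now [451.8  12.7  30.1] jaw 42.1 w 85.3 F [-0.1 -0.9  1. ] t 2.7
(451, 11.5, 29, 42.1) -> [-0.001, -0.002, 0.002] 0.0
(451, 11.5, 160, 42.1) -> [-0.001, -0.002, -0.216] 0.0
(409, 364, 160, 42.1) -> [0.482, 0.34, -0.217] 0.0
(409, 364, 60, 42.1) -> [0.482, 0.34, -0.05] 0.0
(409, 364, 36, 42.1) -> [0.482, 0.34, -0.01] 0.0
```

View pics/wrist2.png

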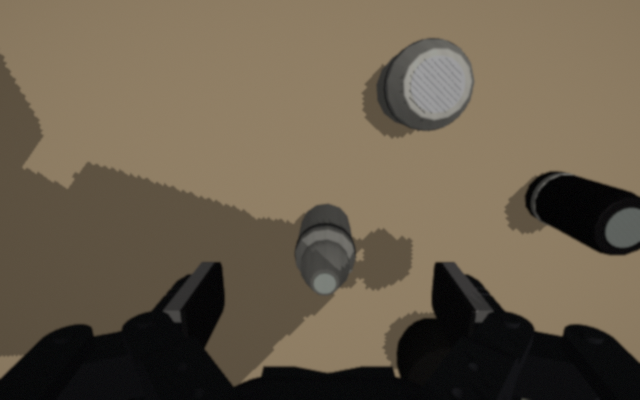

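```bash
python3 - <<'E'
from h import *
s=bot.read_state();f=snap('wrist');M=toolT(s)@f['tool_from_camera']
print(ray(f,M,324,284,68),s['ee_pos'])
E
python3 -m crank '[{"gripper":-1,"travel":[0,0,0.002],"spin":0},{"gripper":-1,"travel":[0,0,0.002],"spin":0},{"gripper":-1,"travel":[0,0,0.002],"spin":0},{"gripper":-1,"travel":[0,0,0.002],"spin":0},{"gripper":-1,"travel":[0,0,0.002],"spin":0},{"gripper":-1,"travel":[0,0,0.002],"spin":0},{"gripper":-1,"travel":[0,0,0.002],"spin":0},{"gripper":-1,"travel":[0,0,0.002],"spin":0}]'
```

```text
[449.91110282  11.25669481  68.        ] [451.79270853  12.71855777  30.18619602]
clock: 3.8
ee_pos: [451.1, 12.6, 28.4]
eef_rot: [0.0, 0.406, 0.914, 0.0]
wrist_force: [-0.8, -0.5, 5.6]
grip_width: 17.8
```

```bash
python3 - <<'E'
from h import *
s=bot.read_state();print(s['grip_width'],s['wrist_force'])
snap('wrist','wrist3.png')
E
```

```text
17.821051218525536 [-0.76874304 -0.46077877  5.59955571]
```

View pics/wrist3.png

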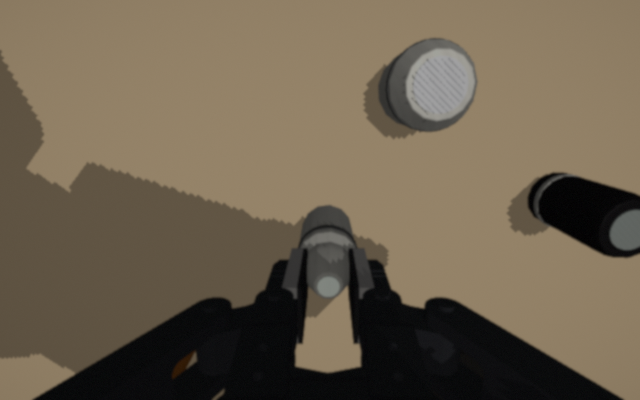

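```bash
python3 - <<'E'
from h import *
s=bot.read_state();f=snap('wrist');np.savez('wrist3.npz',ee_pos=s['ee_pos'],eef_rot=s['eef_rot'],**f)
W=world(f,f['tool_from_camera'])
for v in (245,252,260,270,280,290,310,330):
    print(v,[(u,W[v,u].round(0).astype(int).tolist()) for u in (275,285,294,300,304,328,352,356,362,370)])
o=dict(np.load('wrist0.npz'));W=world(o,o['tool_from_camera'])
for v in (266,290,310): print(v,[(u,W[v,u].round(0).tolist()) for u in (185,200,212,218,440,450)])
E
```

```text
245 [(275, [-10, -32, 28]), (285, [-10, -26, 29]), (294, [-10, -21, 28]), (300, [7, -14, -13]), (304, [9, -12, -18]), (328, [12, -1, -24]), (352, [8, 10, -16]), (356, [6, 13, -10]), (362, [-10, 20, 28]), (370, [-10, 24, 27])]
252 [(275, [-14, -32, 27]), (285, [-14, -26, 27]), (294, [12, -15, -33]), (300, [12, -12, -33]), (304, [12, -11, -33]), (328, [11, -1, -30]), (352, [12, 9, -32]), (356, [12, 11, -32]), (362, [12, 13, -33]), (370, [-15, 25, 28])]
260 [(275, [-20, -33, 29]), (285, [8, -19, -32]), (294, [12, -14, -40]), (300, [12, -12, -40]), (304, [12, -10, -40]), (328, [9, -1, -34]), (352, [12, 9, -40]), (356, [12, 10, -40]), (362, [12, 13, -41]), (370, [8, 17, -31])]
270 [(275, [8, -22, -41]), (285, [8, -18, -41]), (294, [12, -13, -49]), (300, [12, -11, -49]), (304, [11, -10, -47]), (328, [7, -1, -40]), (352, [12, 8, -48]), (356, [12, 10, -48]), (362, [12, 12, -49]), (370, [8, 16, -40])]
280 [(275, [8, -21, -48]), (285, [12, -16, -56]), (294, [12, -13, -57]), (300, [12, -10, -57]), (304, [7, -10, -47]), (328, [4, -1, -41]), (352, [9, 8, -51]), (356, [12, 9, -56]), (362, [12, 11,
[... 532 characters left out ...]
(294, [1, -12, -70]), (300, [-4, -10, -62]), (304, [-69, -16, 28]), (328, [-69, -1, 27]), (352, [-8, 8, -57]), (356, [-4, 9, -62]), (362, [2, 10, -71]), (370, [19, 9, -94])]
266 [(185, [-111.0, -167.0, 205.0]), (200, [11.0, -50.0, -46.0]), (212, [11.0, -45.0, -45.0]), (218, [9.0, -44.0, -42.0]), (440, [11.0, 41.0, -45.0]), (450, [11.0, 45.0, -45.0])]
290 [(185, [11.0, -48.0, -64.0]), (200, [10.0, -44.0, -61.0]), (212, [4.0, -44.0, -51.0]), (218, [1.0, -44.0, -45.0]), (440, [3.0, 41.0, -49.0]), (450, [8.0, 41.0, -58.0])]
310 [(185, [11.0, -44.0, -75.0]), (200, [4.0, -44.0, -64.0]), (212, [-3.0, -44.0, -54.0]), (218, [-7.0, -44.0, -47.0]), (440, [-5.0, 42.0, -50.0]), (450, [1.0, 42.0, -59.0])]
```

The pads closed at 17.8 mm instead of 29 mm. Depth shows the fingertips about 32 mm *behind* the reported TCP, not 14 mm ahead of it, so they are on the nose taper. I'll release and go lower based on the measured tip position.

```bash
python3 -m crank '[{"gripper":-0.3,"travel":[0,0,0],"spin":0},{"gripper":0.2,"travel":[0,0,0],"spin":0},{"gripper":0.6,"travel":[0,0,0],"spin":0},{"gripper":0.6,"travel":[0,0,0],"spin":0},{"gripper":0.6,"travel":[0,0,0],"spin":0},{"gripper":0.6,"travel":[0,0,0],"spin":0}]'
python3 - <<'E'
from h import *
s=bot.read_state();f=snap('wrist','wrist4.png');M=toolT(s);W=world(f,f['tool_from_camera'])
P=W.reshape(-1,3); T=P@M[:3,:3].T+M[:3,3]
m=(np.hypot(*(T[:,:2]-[451,12]).T)<20)&(abs(T[:,2]-66)<5);print('nose',T[m].mean(0),m.sum(), 'tool',P[m].mean(0))
m=(abs(P[:,0])<14)&(abs(P[:,1])<50)&(abs(P[:,1])>22)&(P[:,2]<-5);print('tip z',np.percentile(P[m,2],[90,98,99.5]))
print(s['grip_width'],s['ee_pos'],s['wrist_force'])
E
```

```text
clock: 4.65
ee_pos: [451.0, 12.6, 28.1]
eef_rot: [-0.0, 0.406, 0.914, -0.0]
wrist_force: [-0.3, -0.3, 0.8]
grip_width: 68.3
nose [447.57557455  14.07537007  66.63382994] 1353 tool [  3.35679555  -1.54330184 -38.5181556 ]
tip z [-44.18634405 -36.08491833 -32.98182791]
68.27628300414506 [450.97030669  12.62038991  28.11556163] [-0.26501461 -0.33818907  0.83358168]
```

View pics/wrist4.png

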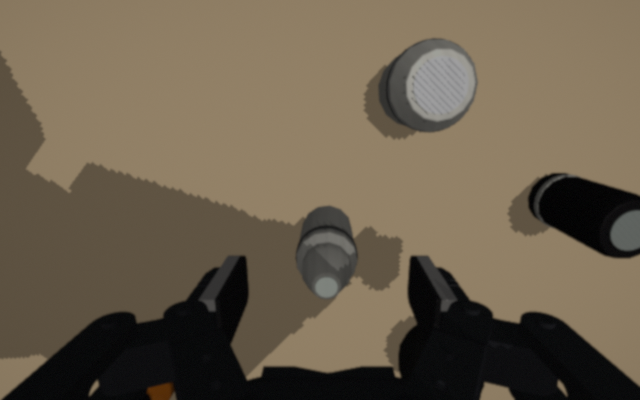

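```bash
python3 -m crank '[{"gripper":0.6,"travel":[0,0,0.03],"spin":0},{"gripper":0.6,"travel":[0,0,0.06],"spin":0},{"gripper":0.6,"travel":[0,0,0.077],"spin":0},{"gripper":0.6,"travel":[0,0,0.077],"spin":0},{"gripper":-1,"travel":[0,0,0.077],"spin":0},{"gripper":-1,"travel":[0,0,0.077],"spin":0},{"gripper":-1,"travel":[0,0,0.077],"spin":0},{"gripper":-1,"travel":[0,0,0.077],"spin":0},{"gripper":-1,"travel":[0,0,0.077],"spin":0},{"gripper":-1,"travel":[0,0,0.077],"spin":0},{"gripper":-1,"travel":[0,0,0.077],"spin":0}]'
cat >> h.py <<'E'
def tip():
    s=bot.read_state();f=snap('wrist');P=world(f,f['tool_from_camera']).reshape(-1,3);w=s['grip_width']/2
    m=(P[:,0]>9.5)&(P[:,0]<14)&(abs(P[:,1])>w+1)&(abs(P[:,1])<w+9)&(P[:,2]>-70)&(P[:,2]<s['ee_pos'][2]-6)
    print('w',round(2*w,1),'tip z in tool',np.percentile(P[m,2],[90,97,99]).round(1),'world',(s['ee_pos'][2]-np.percentile(P[m,2],97)).round(1),m.sum())
E
python3 - <<'E'
from h import *
tip()
plan((451,11.5,-18,42.1),(451,11.5,115,42.1),(409,364,115,42.1),(409,364,15,42.1),(409,364,-12,42.1))
E
```

```text
clock: 6.08
ee_pos: [451.3, 12.6, -17.5]
eef_rot: [0.0, 0.406, 0.914, 0.0]
wrist_force: [-0.9, -1.0, 6.2]
grip_width: 27.0
w 27.0 tip z in tool [-34.6 -30.4 -29.1] world 12.9 1615
now [451.3  12.6 -17.5] jaw 42.1 w 27.5 F [-1.1 -0.3  6.1] t 6.125
(451, 11.5, -18, 42.1) -> [-0.001, -0.002, 0.001] 0.0
(451, 11.5, 115, 42.1) -> [-0.001, -0.001, -0.221] 0.0
(409, 364, 115, 42.1) -> [0.482, 0.341, -0.221] 0.0
(409, 364, 15, 42.1) -> [0.482, 0.341, -0.054] 0.0
(409, 364, -12, 42.1) -> [0.482, 0.341, -0.009] 0.0
```

```bash
python3 -m crank '[{"gripper":-1,"travel":[0,0,-0.01],"spin":0},{"gripper":-1,"travel":[0,0,-0.05],"spin":0},{"gripper":-1,"travel":[0,0,-0.11],"spin":0},{"gripper":-1,"travel":[0,0,-0.17],"spin":0},{"gripper":-1,"travel":[0.03,0.021,-0.2],"spin":0},{"gripper":-1,"travel":[0.09,0.063,-0.2],"spin":0},{"gripper":-1,"travel":[0.15,0.106,-0.2],"spin":0},{"gripper":-1,"travel":[0.21,0.148,-0.2],"spin":0},{"gripper":-1,"travel":[0.27,0.19,-0.2],"spin":0},{"gripper":-1,"travel":[0.33,0.233,-0.2],"spin":0},{"gripper":-1,"travel":[0.39,0.275,-0.2],"spin":0},{"gripper":-1,"travel":[0.44,0.31,-0.2],"spin":0},{"gripper":-1,"travel":[0.47,0.333,-0.2],"spin":0},{"gripper":-1,"travel":[0.482,0.341,-0.2],"spin":0},{"gripper":-1,"travel":[0.482,0.341,-0.2],"spin":0},{"gripper":-1,"travel":[0.482,0.341,-0.2],"spin":0}]'
python3 - <<'E'
from h import *
s=bot.read_state()
plan((409,364,103,42.1),(409,364,10,42.1),(409,364,-11.5,42.1),(409,364,-14.5,42.1))
f=snap('wrist','wrist5.png');np.savez('wrist5.npz',ee_pos=s['ee_pos'],eef_rot=s['eef_rot'],**f)
E
```

```text
clock: 8.12
ee_pos: [408.8, 363.2, 101.8]
eef_rot: [-0.0, 0.406, 0.914, -0.0]
wrist_force: [-0.0, -1.1, -2.1]
grip_width: 27.2
now [408.8 363.2 101.8] jaw 42.1 w 27.2 F [-0.  -1.1 -2.1] t 8.125
(409, 364, 103, 42.1) -> [0.001, 0.001, -0.002] -0.0
(409, 364, 10, 42.1) -> [0.001, 0.001, 0.153] -0.0
(409, 364, -11.5, 42.1) -> [0.001, 0.001, 0.189] -0.0
(409, 364, -14.5, 42.1) -> [0.001, 0.001, 0.194] -0.0
```

View pics/wrist5.png

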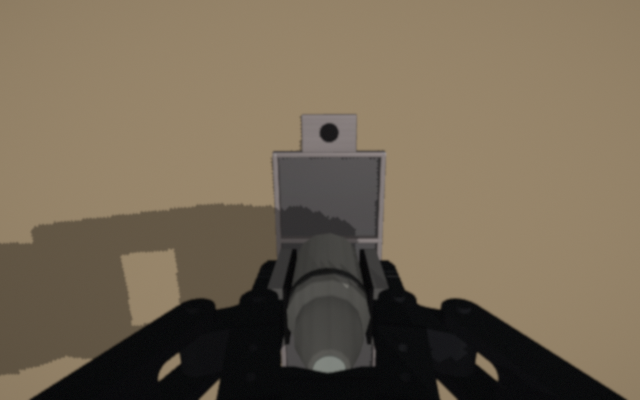

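```bash
python3 - <<'E'
from h import *
f=dict(np.load('wrist5.npz'));M=toolT(f)@f['tool_from_camera']
Ti=np.linalg.inv(toolT(f))
for n,u,v,z in (('endL',273,152,10),('endR',385,152,10),('divider',329,240.5,10),('tabL',302,114,3),('divL',277,240,10),('divR',384,240,10)):
    p=ray(f,M,u,v,z); print(n,p.round(1),(Ti@[*p,1])[:3].round(1))
E
```

```text
endL [353.6 362.9  10. ] [ 36.7 -41.1  91.8]
endR [414.7 418.1  10. ] [36.8 41.3 91.7]
divider [431.  338.7  10. ] [-33.1   0.3  91.8]
tabL [351.4 397.2   3. ] [ 63.6 -19.7  98.8]
divL [400.3 311.5  10. ] [-32.7 -40.8  91.8]
divR [463.  368.2  10. ] [-32.6  43.7  91.7]
```

```bash
python3 -m crank '[{"gripper":-1,"travel":[0.001,0,0.03],"spin":0},{"gripper":-1,"travel":[0.001,0,0.09],"spin":0},{"gripper":-1,"travel":[0.001,0,0.14],"spin":0},{"gripper":-1,"travel":[0.001,0,0.17],"spin":0},{"gripper":-1,"travel":[0.001,0,0.182],"spin":0},{"gripper":-1,"travel":[0.001,0,0.187],"spin":0},{"gripper":-1,"travel":[0.001,0,0.19],"spin":0},{"gripper":-1,"travel":[0.001,0,0.192],"spin":0},{"gripper":-1,"travel":[0.001,0,0.193],"spin":0},{"gripper":-1,"travel":[0.001,0,0.193],"spin":0},{"gripper":-1,"travel":[0.001,0,0.193],"spin":0}]'
```

```text
clock: 9.55
ee_pos: [408.4, 364.9, -13.7]
eef_rot: [0.0, 0.406, 0.914, 0.0]
wrist_force: [-0.3, 0.4, -1.2]
grip_width: 27.5
```

```bash
python3 -m crank '[{"gripper":-1,"travel":[0,0,0.001],"spin":0},{"gripper":-1,"travel":[0,0,0.001],"spin":0},{"gripper":-1,"travel":[0,0,0.001],"spin":0}]'; python3 -m crank '[{"gripper":-1,"travel":[0,0,0.001],"spin":0},{"gripper":-1,"travel":[0,0,0.001],"spin":0},{"gripper":-1,"travel":[0,0,0.001],"spin":0}]'
```

```text
clock: 9.93
ee_pos: [408.4, 364.9, -14.4]
eef_rot: [0.0, 0.406, 0.914, 0.0]
wrist_force: [0.0, 0.6, -0.0]
grip_width: 27.5
clock: 10.3
ee_pos: [408.5, 364.8, -14.5]
eef_rot: [0.0, 0.406, 0.914, 0.0]
wrist_force: [-2.1, -1.7, 7.6]
grip_width: 27.1
```

```bash
python3 -m crank '[{"gripper":-0.2,"travel":[0,0,-0.001],"spin":0},{"gripper":0.1,"travel":[0,0,-0.001],"spin":0},{"gripper":0.2,"travel":[0,0,-0.001],"spin":0},{"gripper":0.2,"travel":[0,0,-0.001],"spin":0},{"gripper":0.2,"travel":[0,0,-0.04],"spin":0},{"gripper":0.4,"travel":[0,0,-0.1],"spin":0},{"gripper":0.6,"travel":[0,0,-0.16],"spin":0},{"gripper":0.6,"travel":[0,0,-0.18],"spin":0},{"gripper":0.6,"travel":[0,0,-0.18],"spin":0}]'
python3 - <<'E'
from h import *
s=bot.read_state();M=toolT(s);f=snap('wrist');P=world(f,M@f['tool_from_camera']).reshape(-1,3)
m=(np.hypot(*(P[:,:2]-[409,364]).T)<25)&(P[:,2]>60)&(P[:,2]<80);print('top',P[m].mean(0),P[m,2].max(),m.sum())
plan((533.8,113,90,42.1),(533.8,113,20,42.1),(533.8,113,-19,42.1))
E
```

```text
clock: 11.42
ee_pos: [408.6, 365.0, 93.3]
eef_rot: [0.0, 0.406, 0.914, 0.001]
wrist_force: [-0.1, 0.2, -1.0]
grip_width: 68.2
top [405.01462725 366.6593022   67.79769787] 73.64714741062718 914
now [408.1 364.6  92.4] jaw 42.1 w 68.3 F [-0.6 -0.1  0.3] t 11.475
(533.8, 113, 90, 42.1) -> [-0.452, -0.126, 0.004] 0.0
(533.8, 113, 20, 42.1) -> [-0.452, -0.126, 0.121] 0.0
(533.8, 113, -19, 42.1) -> [-0.452, -0.126, 0.186] 0.0
```

```bash
python3 -m crank '[{"gripper":0.6,"travel":[-0.09,-0.025,0.004],"spin":0},{"gripper":0.6,"travel":[-0.18,-0.05,0.004],"spin":0},{"gripper":0.6,"travel":[-0.27,-0.075,0.004],"spin":0},{"gripper":0.6,"travel":[-0.36,-0.1,0.004],"spin":0},{"gripper":0.6,"travel":[-0.43,-0.12,0.004],"spin":0},{"gripper":0.6,"travel":[-0.452,-0.126,0.004],"spin":0},{"gripper":0.6,"travel":[-0.452,-0.126,0.004],"spin":0},{"gripper":0.6,"travel":[-0.452,-0.126,0.05],"spin":0},{"gripper":0.6,"travel":[-0.452,-0.126,0.1],"spin":0},{"gripper":0.6,"travel":[-0.452,-0.126,0.121],"spin":0},{"gripper":0.6,"travel":[-0.452,-0.126,0.121],"spin":0}]'
python3 - <<'E'
from h import *
s=bot.read_state();M=toolT(s);f=snap('wrist','wrist6.png');C=world(f,f['tool_from_camera']).reshape(-1,3);P=C@M[:3,:3].T+M[:3,3]
m=(np.hypot(*(P[:,:2]-[534,113]).T)<30)&(abs(P[:,2]-54)<5)&(abs(C[:,1])<22);print('top tool',C[m].mean(0).round(1),((C[m].min(0)+C[m].max(0))/2).round(1),m.sum())
plan((533.8,113,-19,42.1))
E
```

```text
clock: 12.85
ee_pos: [533.0, 113.8, 19.5]
eef_rot: [-0.001, 0.405, 0.914, -0.001]
wrist_force: [-0.2, 0.2, 0.1]
grip_width: 68.5
top tool [  1.9  -0.7 -34.9] [  0.3  -0.7 -33.5] 3453
now [533.9 113.7  20.4] jaw 42.2 w 68.1 F [0.5 0.5 0.1] t 12.9
(533.8, 113, -19, 42.1) -> [-0.001, -0.001, 0.066] 0.0
```

Centred within 1–2 mm. Descend and grip, then lift and carry.

```bash
python3 -m crank '[{"gripper":0.6,"travel":[0,-0.001,0.03],"spin":0},{"gripper":0.6,"travel":[0,-0.001,0.055],"spin":0},{"gripper":0.6,"travel":[0,-0.001,0.065],"spin":0},{"gripper":0.6,"travel":[0,-0.001,0.065],"spin":0},{"gripper":-1,"travel":[0,-0.001,0.065],"spin":0},{"gripper":-1,"travel":[0,-0.001,0.065],"spin":0},{"gripper":-1,"travel":[0,-0.001,0.065],"spin":0},{"gripper":-1,"travel":[0,-0.001,0.065],"spin":0},{"gripper":-1,"travel":[0,-0.001,0.065],"spin":0},{"gripper":-1,"travel":[0,-0.001,0.065],"spin":0},{"gripper":-1,"travel":[0,-0.001,0.065],"spin":0}]'
python3 - <<'E'
from h import *
tip()
plan((533.8,113,90,42.1),(454.6,313.5,90,42.1),(455,314.5,90,42.1))
E
```

```text
clock: 14.28
ee_pos: [534.2, 112.6, -18.1]
eef_rot: [0.0, 0.406, 0.914, 0.0]
wrist_force: [-0.4, -0.9, 5.9]
grip_width: 28.9
w 28.9 tip z in tool [-34.8 -30.7 -29.4] world 12.7 1504
now [534.2 112.6 -18.1] jaw 42.1 w 28.7 F [-0.6  0.3  6. ] t 14.325
(533.8, 113, 90, 42.1) -> [0.001, 0.0, -0.18] 0.0
(454.6, 313.5, 90, 42.1) -> [0.337, 0.126, -0.18] 0.0
(455, 314.5, 90, 42.1) -> [0.338, 0.128, -0.18] 0.0
```

```bash
python3 -m crank '[{"gripper":-1,"travel":[0,0,-0.01],"spin":0},{"gripper":-1,"travel":[0,0,-0.05],"spin":0},{"gripper":-1,"travel":[0,0,-0.11],"spin":0},{"gripper":-1,"travel":[0.03,0.011,-0.16],"spin":0},{"gripper":-1,"travel":[0.09,0.034,-0.17],"spin":0},{"gripper":-1,"travel":[0.16,0.06,-0.17],"spin":0},{"gripper":-1,"travel":[0.23,0.086,-0.17],"spin":0},{"gripper":-1,"travel":[0.29,0.109,-0.17],"spin":0},{"gripper":-1,"travel":[0.325,0.122,-0.17],"spin":0},{"gripper":-1,"travel":[0.338,0.126,-0.17],"spin":0},{"gripper":-1,"travel":[0.338,0.126,-0.17],"spin":0},{"gripper":-1,"travel":[0.338,0.126,-0.13],"spin":0},{"gripper":-1,"travel":[0.338,0.126,-0.07],"spin":0},{"gripper":-1,"travel":[0.338,0.126,-0.03],"spin":0},{"gripper":-1,"travel":[0.338,0.126,-0.015],"spin":0},{"gripper":-1,"travel":[0.338,0.126,-0.01],"spin":0},{"gripper":-1,"travel":[0.338,0.126,-0.008],"spin":0},{"gripper":-1,"travel":[0.338,0.126,-0.007],"spin":0},{"gripper":-1,"travel":[0.338,0.126,-0.007],"spin":0}]'
python3 - <<'E'
from h import *
plan((454.2,313.5,-15.1,42.1))
E
```

```text
clock: 16.7
ee_pos: [454.1, 313.9, -13.9]
eef_rot: [0.0, 0.406, 0.914, 0.0]
wrist_force: [-0.4, -0.7, -0.7]
grip_width: 28.5
now [454.1 313.9 -13.9] jaw 42.1 w 28.5 F [-0.4 -0.7 -0.7] t 16.7
(454.2, 313.5, -15.1, 42.1) -> [-0.001, -0.0, 0.002] 0.0
```

```bash
python3 -m crank '[{"gripper":-1,"travel":[0,0,0.001],"spin":0},{"gripper":-1,"travel":[0,0,0.0015],"spin":0},{"gripper":-1,"travel":[0,0,0.0015],"spin":0}]'; python3 -m crank '[{"gripper":-1,"travel":[0,0,0.0005],"spin":0},{"gripper":-1,"travel":[0,0,0.0005],"spin":0},{"gripper":-1,"travel":[0,0,0.0005],"spin":0}]'
```

```text
clock: 17.08
ee_pos: [453.9, 313.8, -15.1]
eef_rot: [0.0, 0.406, 0.914, 0.0]
wrist_force: [-1.1, -0.2, 5.0]
grip_width: 28.2
clock: 17.45
ee_pos: [453.9, 313.8, -15.1]
eef_rot: [0.0, 0.406, 0.914, 0.0]
wrist_force: [-2.2, -1.0, 8.5]
grip_width: 28.5
```

Contact. Release, rise, and head for the oil bottle.

```bash
python3 -m crank '[{"gripper":-0.2,"travel":[0,0,-0.001],"spin":0},{"gripper":0.1,"travel":[0,0,-0.001],"spin":0},{"gripper":0.2,"travel":[0,0,-0.001],"spin":0},{"gripper":0.2,"travel":[0,0,-0.001],"spin":0},{"gripper":0.2,"travel":[0,0,-0.04],"spin":0},{"gripper":0.4,"travel":[0,0,-0.1],"spin":0},{"gripper":0.6,"travel":[0,0,-0.16],"spin":0},{"gripper":0.6,"travel":[0,0,-0.18],"spin":0},{"gripper":0.6,"travel":[0,0,-0.18],"spin":0}]'
python3 - <<'E'
from h import *
plan((430.5,-112.5,90,42.1),(430.5,-112.5,20,42.1))
E
```

```text
clock: 18.58
ee_pos: [454.1, 313.8, 92.7]
eef_rot: [0.0, 0.406, 0.914, 0.001]
wrist_force: [0.1, -0.8, -0.9]
grip_width: 67.9
now [454.1 313.8  92.7] jaw 42.1 w 67.9 F [ 0.1 -0.8 -0.9] t 18.575
(430.5, -112.5, 90, 42.1) -> [-0.501, -0.506, 0.004] 0.0
(430.5, -112.5, 20, 42.1) -> [-0.501, -0.506, 0.121] 0.0
```

```bash
python3 -m crank '[{"gripper":0.6,"travel":[-0.06,-0.06,0.004],"spin":0},{"gripper":0.6,"travel":[-0.13,-0.131,0.004],"spin":0},{"gripper":0.6,"travel":[-0.2,-0.202,0.004],"spin":0},{"gripper":0.6,"travel":[-0.27,-0.272,0.004],"spin":0},{"gripper":0.6,"travel":[-0.34,-0.343,0.004],"spin":0},{"gripper":0.6,"travel":[-0.41,-0.414,0.004],"spin":0},{"gripper":0.6,"travel":[-0.47,-0.475,0.004],"spin":0},{"gripper":0.6,"travel":[-0.501,-0.506,0.004],"spin":0},{"gripper":0.6,"travel":[-0.501,-0.506,0.004],"spin":0},{"gripper":0.6,"travel":[-0.501,-0.506,0.05],"spin":0},{"gripper":0.6,"travel":[-0.501,-0.506,0.1],"spin":0},{"gripper":0.6,"travel":[-0.501,-0.506,0.121],"spin":0},{"gripper":0.6,"travel":[-0.501,-0.506,0.121],"spin":0}]'
python3 - <<'E'
from h import *
s=bot.read_state();M=toolT(s);f=snap('wrist','wrist7.png');C=world(f,f['tool_from_camera']).reshape(-1,3);P=C@M[:3,:3].T+M[:3,3]
m=(np.hypot(*(P[:,:2]-[430.5,-112.5]).T)<30)&(abs(P[:,2]-60)<4)&(abs(C[:,1])<22);print('top tool',C[m].mean(0).round(1),((C[m].min(0)+C[m].max(0))/2).round(1),m.sum())
plan((430.5,-112.5,-22,42.1))
E
```

```text
clock: 20.2
ee_pos: [429.4, -112.0, 18.8]
eef_rot: [-0.001, 0.405, 0.914, -0.0]
wrist_force: [-0.6, -0.3, 0.0]
grip_width: 68.0
top tool [  0.4  -2.8 -41.6] [ -0.4  -2.8 -40.4] 1687
now [ 430.  -112.3   19.5] jaw 42.2 w 68.5 F [ 1.  -0.5 -0.1] t 20.25
(430.5, -112.5, -22, 42.1) -> [-0.001, 0.0, 0.069] 0.0
```

```bash
python3 -m crank '[{"gripper":0.6,"travel":[0,-0.003,0.03],"spin":0},{"gripper":0.6,"travel":[0,-0.003,0.055],"spin":0},{"gripper":0.6,"travel":[0,-0.003,0.069],"spin":0},{"gripper":0.6,"travel":[0,-0.003,0.069],"spin":0},{"gripper":-1,"travel":[0,-0.003,0.069],"spin":0},{"gripper":-1,"travel":[0,-0.003,0.069],"spin":0},{"gripper":-1,"travel":[0,-0.003,0.069],"spin":0},{"gripper":-1,"travel":[0,-0.003,0.069],"spin":0},{"gripper":-1,"travel":[0,-0.003,0.069],"spin":0},{"gripper":-1,"travel":[0,-0.003,0.069],"spin":0},{"gripper":-1,"travel":[0,-0.003,0.069],"spin":0}]'
python3 - <<'E'
from h import *
tip()
plan((430.5,-112.5,90,42.1),(499.6,263.1,90,42.1))
E
```

```text
clock: 21.62
ee_pos: [429.2, -114.3, -21.1]
eef_rot: [0.0, 0.406, 0.914, 0.0]
wrist_force: [-0.3, 0.6, 6.5]
grip_width: 30.5
w 30.5 tip z in tool [-34.7 -30.4 -29. ] world 9.3 1554
now [ 429.2 -114.2  -21.1] jaw 42.1 w 30.4 F [-0.3  0.7  6.2] t 21.675
(430.5, -112.5, 90, 42.1) -> [0.001, 0.004, -0.185] 0.0
(499.6, 263.1, 90, 42.1) -> [0.388, 0.509, -0.185] 0.0
```

```bash
python3 -m crank '[{"gripper":-1,"travel":[0,0,-0.01],"spin":0},{"gripper":-1,"travel":[0,0,-0.05],"spin":0},{"gripper":-1,"travel":[0,0,-0.11],"spin":0},{"gripper":-1,"travel":[0.02,0.026,-0.16],"spin":0},{"gripper":-1,"travel":[0.06,0.079,-0.18],"spin":0},{"gripper":-1,"travel":[0.11,0.144,-0.18],"spin":0},{"gripper":-1,"travel":[0.16,0.21,-0.18],"spin":0},{"gripper":-1,"travel":[0.21,0.275,-0.18],"spin":0},{"gripper":-1,"travel":[0.26,0.341,-0.18],"spin":0},{"gripper":-1,"travel":[0.31,0.407,-0.18],"spin":0},{"gripper":-1,"travel":[0.35,0.459,-0.18],"spin":0},{"gripper":-1,"travel":[0.38,0.498,-0.18],"spin":0},{"gripper":-1,"travel":[0.388,0.509,-0.18],"spin":0},{"gripper":-1,"travel":[0.388,0.509,-0.18],"spin":0}]'
python3 - <<'E'
from h import *
plan((499.6,263.1,-16.5,42.1),(499.6,263.1,-18.1,42.1))
E
```

```text
clock: 23.42
ee_pos: [498.9, 263.2, 86.3]
eef_rot: [-0.0, 0.405, 0.914, -0.0]
wrist_force: [-0.2, -0.4, -0.4]
grip_width: 30.7
now [498.9 263.2  86.3] jaw 42.2 w 30.7 F [-0.2 -0.4 -0.4] t 23.425
(499.6, 263.1, -16.5, 42.1) -> [-0.001, 0.001, 0.171] 0.0
(499.6, 263.1, -18.1, 42.1) -> [-0.001, 0.001, 0.174] 0.0
```

```bash
python3 -m crank '[{"gripper":-1,"travel":[-0.001,0.001,0.04],"spin":0},{"gripper":-1,"travel":[-0.001,0.001,0.1],"spin":0},{"gripper":-1,"travel":[-0.001,0.001,0.14],"spin":0},{"gripper":-1,"travel":[-0.001,0.001,0.16],"spin":0},{"gripper":-1,"travel":[-0.001,0.001,0.167],"spin":0},{"gripper":-1,"travel":[-0.001,0.001,0.17],"spin":0},{"gripper":-1,"travel":[-0.001,0.001,0.172],"spin":0},{"gripper":-1,"travel":[-0.001,0.001,0.172],"spin":0},{"gripper":-1,"travel":[-0.001,0.001,0.172],"spin":0}]';  python3 -m crank '[{"gripper":-1,"travel":[0,0,0.001],"spin":0},{"gripper":-1,"travel":[0,0,0.001],"spin":0},{"gripper":-1,"travel":[0,0,0.001],"spin":0}]'
```

```text
clock: 24.55
ee_pos: [500.3, 263.5, -16.5]
eef_rot: [0.0, 0.406, 0.914, 0.0]
wrist_force: [0.5, -0.7, -0.4]
grip_width: 30.8
clock: 24.92
ee_pos: [500.1, 263.4, -17.5]
eef_rot: [-0.0, 0.406, 0.914, -0.0]
wrist_force: [0.8, 0.2, -0.6]
grip_width: 30.3
```

```bash
python3 -m crank '[{"gripper":-1,"travel":[0,0,0.001],"spin":0},{"gripper":-1,"travel":[0,0,0.001],"spin":0},{"gripper":-1,"travel":[0,0,0.001],"spin":0}]'; python3 -m crank '[{"gripper":-1,"travel":[0,0,0.0005],"spin":0},{"gripper":-1,"travel":[0,0,0.0005],"spin":0},{"gripper":-1,"travel":[0,0,0.0005],"spin":0}]'
```

```text
clock: 25.3
ee_pos: [500.2, 263.3, -18.0]
eef_rot: [0.0, 0.406, 0.914, 0.0]
wrist_force: [0.1, 0.5, 0.2]
grip_width: 30.7
clock: 25.68
ee_pos: [500.2, 263.4, -18.1]
eef_rot: [0.0, 0.406, 0.914, 0.0]
wrist_force: [-1.5, 0.3, 4.4]
grip_width: 30.8
```

```bash
python3 -m crank '[{"gripper":-0.2,"travel":[0,0,-0.001],"spin":0},{"gripper":0.1,"travel":[0,0,-0.001],"spin":0},{"gripper":0.2,"travel":[0,0,-0.001],"spin":0},{"gripper":0.2,"travel":[0,0,-0.001],"spin":0},{"gripper":0.2,"travel":[0,0,-0.04],"spin":0},{"gripper":0.4,"travel":[0,0,-0.1],"spin":0},{"gripper":0.9,"travel":[0,0,-0.16],"spin":0},{"gripper":0.9,"travel":[0,0,-0.2],"spin":0},{"gripper":0.9,"travel":[0,0,-0.2],"spin":0}]'
python3 - <<'E'
from h import *
sc=dict(np.load('scene0.npz'));Ms=np.linalg.inv(sc['view'])
cs=[ray(sc,Ms,u,v,10)[:2] for u,v in ((215,265),(231,296),(147,297),(162,329))]
d=(cs[2]+cs[3]-cs[0]-cs[1])/2;print(np.round(cs,1).tolist(),np.mean(cs,0),np.linalg.norm(d),np.degrees(np.arctan2(d[1],d[0])))
sd=dict(np.load('side0.npz'));Mz=np.linalg.inv(sd['view'])
img=cv2.resize(sc['color'][240:350,120:260,::-1],None,fx=4,fy=4,interpolation=cv2.INTER_CUBIC);cv2.imwrite('pics/tray2.png',img)
snap('wrist','wrist8.png')
plan((433,100.5,90,70))
E
```

```text
clock: 26.8
ee_pos: [501.4, 264.0, 103.4]
eef_rot: [0.001, 0.406, 0.914, 0.002]
wrist_force: [-0.1, 0.0, -0.2]
grip_width: 81.1
[[484.4, -238.8], [559.6, -252.3], [455.2, -375.2], [529.0, -385.3]] [ 507.0390003  -312.89040665] 138.01453530908012 -102.51449977581868
now [500.5 263.5 102. ] jaw 42.1 w 80.7 F [-0.1 -0.3  0.4] t 26.85
(433, 100.5, 90, 70) -> [-0.126, -0.266, 0.02] -0.077
```

View pics/wrist8.png

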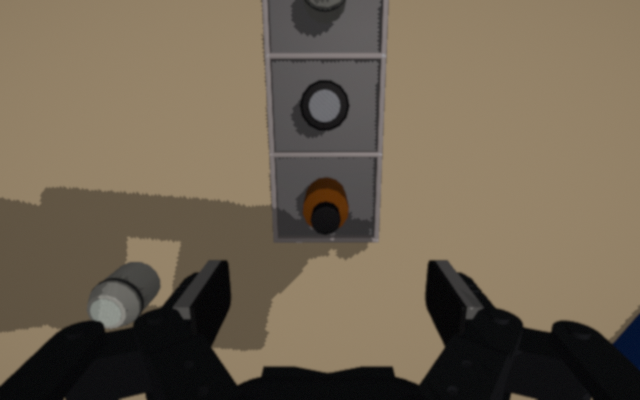

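View pics/tray2.png

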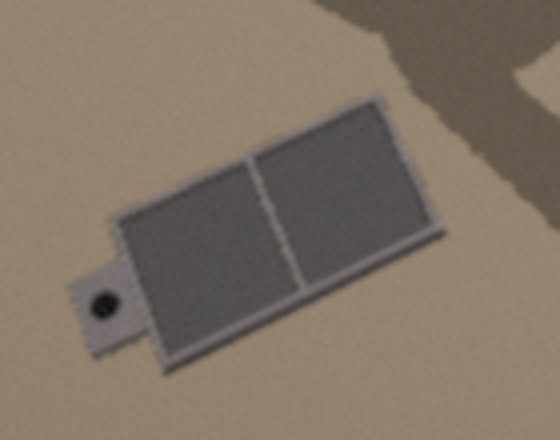

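```bash
python3 - <<'E'
from h import *
plan((433,100.5,90,-12.5),(433,100.5,25,-12.5))
E
```

```text
now [500.5 263.5 102. ] jaw 42.1 w 80.7 F [-0.1 -0.3  0.4] t 26.85
(433, 100.5, 90, -12.5) -> [-0.126, -0.266, 0.02] 0.152
(433, 100.5, 25, -12.5) -> [-0.126, -0.266, 0.128] 0.152
```

```bash
python3 -m crank '[{"gripper":0.9,"travel":[-0.03,-0.07,0.02],"spin":0.03},{"gripper":0.9,"travel":[-0.07,-0.15,0.02],"spin":0.055},{"gripper":0.9,"travel":[-0.1,-0.22,0.02],"spin":0.08},{"gripper":0.9,"travel":[-0.126,-0.266,0.02],"spin":0.105},{"gripper":0.9,"travel":[-0.126,-0.266,0.02],"spin":0.13},{"gripper":0.9,"travel":[-0.126,-0.266,0.02],"spin":0.152},{"gripper":0.9,"travel":[-0.126,-0.266,0.06],"spin":0.152},{"gripper":0.9,"travel":[-0.126,-0.266,0.1],"spin":0.152},{"gripper":0.9,"travel":[-0.126,-0.266,0.128],"spin":0.152},{"gripper":0.9,"travel":[-0.126,-0.266,0.128],"spin":0.152},{"gripper":0.9,"travel":[-0.126,-0.266,0.128],"spin":0.152}]'
python3 - <<'E'
from h import *
s=bot.read_state();M=toolT(s);f=snap('wrist','wrist9.png');C=world(f,f['tool_from_camera']).reshape(-1,3);P=C@M[:3,:3].T+M[:3,3]
m=(np.hypot(*(P[:,:2]-[433,100.5]).T)<30)&(abs(P[:,2]-46)<3)&(abs(C[:,1])<26);print('top tool',C[m].mean(0).round(1),((C[m].min(0)+C[m].max(0))/2).round(1),m.sum())
plan((433,100.5,-22.5,-12.5))
E
```

```text
clock: 28.22
ee_pos: [432.1, 100.1, 24.6]
eef_rot: [-0.0, 0.78, 0.625, -0.0]
wrist_force: [0.4, 0.7, 0.6]
grip_width: 81.0
top tool [  1.9  -1.  -22.1] [  1.1  -1.2 -21.4] 3299
now [432.5 100.2  24.9] jaw -12.6 w 81.1 F [ 0.9 -1.  -0.1] t 28.275
(433, 100.5, -22.5, -12.5) -> [0.001, 0.001, 0.079] -0.0
```

```bash
python3 -m crank '[{"gripper":0.9,"travel":[0.001,0,0.03],"spin":0},{"gripper":0.9,"travel":[0.001,0,0.06],"spin":0},{"gripper":0.9,"travel":[0.001,0,0.079],"spin":0},{"gripper":0.9,"travel":[0.001,0,0.079],"spin":0},{"gripper":-1,"travel":[0.001,0,0.079],"spin":0},{"gripper":-1,"travel":[0.001,0,0.079],"spin":0},{"gripper":-1,"travel":[0.001,0,0.079],"spin":0},{"gripper":-1,"travel":[0.001,0,0.079],"spin":0},{"gripper":-1,"travel":[0.001,0,0.079],"spin":0},{"gripper":-1,"travel":[0.001,0,0.079],"spin":0},{"gripper":-1,"travel":[0.001,0,0.079],"spin":0},{"gripper":-1,"travel":[0.001,0,0.079],"spin":0}]'
python3 - <<'E'
from h import *
tip()
plan((433,100.5,90,-12.5),(499.7,-346.1,90,-12.5))
E
```

```text
clock: 29.78
ee_pos: [432.9, 100.9, -21.8]
eef_rot: [0.0, 0.78, 0.625, 0.0]
wrist_force: [-0.9, 1.1, 8.7]
grip_width: 36.2
w 36.2 tip z in tool [-35.8 -31.7 -30.3] world 9.9 1518
now [432.9 100.9 -21.8] jaw -12.6 w 36.6 F [-1.6 -0.1  8.3] t 29.825
(433, 100.5, 90, -12.5) -> [-0.001, 0.0, -0.186] -0.0
(499.7, -346.1, 90, -12.5) -> [-0.703, 0.271, -0.186] -0.0
```

```bash
python3 -m crank '[{"gripper":-1,"travel":[0,0,-0.01],"spin":0},{"gripper":-1,"travel":[0,0,-0.05],"spin":0},{"gripper":-1,"travel":[0,0,-0.11],"spin":0},{"gripper":-1,"travel":[-0.03,0.012,-0.16],"spin":0},{"gripper":-1,"travel":[-0.09,0.035,-0.18],"spin":0},{"gripper":-1,"travel":[-0.16,0.062,-0.18],"spin":0},{"gripper":-1,"travel":[-0.24,0.093,-0.18],"spin":0},{"gripper":-1,"travel":[-0.32,0.123,-0.18],"spin":0},{"gripper":-1,"travel":[-0.4,0.154,-0.18],"spin":0},{"gripper":-1,"travel":[-0.48,0.185,-0.18],"spin":0},{"gripper":-1,"travel":[-0.56,0.216,-0.18],"spin":0},{"gripper":-1,"travel":[-0.63,0.243,-0.18],"spin":0},{"gripper":-1,"travel":[-0.68,0.262,-0.18],"spin":0},{"gripper":-1,"travel":[-0.703,0.271,-0.18],"spin":0},{"gripper":-1,"travel":[-0.703,0.271,-0.18],"spin":0},{"gripper":-1,"travel":[-0.703,0.271,-0.18],"spin":0}]'
python3 - <<'E'
from h import *
s=bot.read_state()
plan((499.7,-346.1,-17,-12.5))
f=snap('wrist','wrist10.png');np.savez('wrist10.npz',ee_pos=s['ee_pos'],eef_rot=s['eef_rot'],**f)
E
```

```text
clock: 31.82
ee_pos: [498.8, -344.9, 85.2]
eef_rot: [-0.001, 0.78, 0.626, -0.0]
wrist_force: [0.4, -0.1, -0.8]
grip_width: 36.4
now [ 498.8 -344.9   85.2] jaw -12.6 w 36.4 F [ 0.4 -0.1 -0.8] t 31.825
(499.7, -346.1, -17, -12.5) -> [-0.002, 0.002, 0.17] -0.0
```

View pics/wrist10.png

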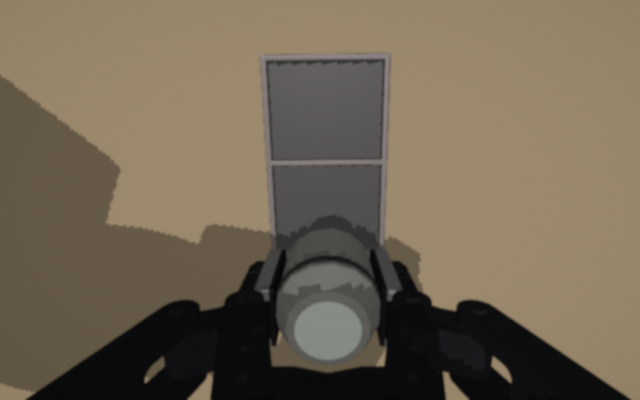

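```bash
python3 - <<'E'
from h import *
f=dict(np.load('wrist10.npz'));M=toolT(f)@f['tool_from_camera'];Ti=np.linalg.inv(toolT(f))
L=[]
for n,u,v in (('farL',261,56),('farR',391,55),('divL',270,162),('divR',388,161.5)):
    p=ray(f,M,u,v,10); t=(Ti@[*p,1])[:3]; L.append(p[:2]); print(n,p.round(1),t.round(1))
E
```

```text
farL [ 477.2 -238.4   10. ] [ 99.2 -44.1  75.3]
farR [ 558.6 -255.9   10. ] [99.8 39.1 75.3]
divL [ 465.  -305.7   10. ] [ 30.9 -41.4  75.3]
divR [ 545.  -323.1   10. ] [31.3 40.5 75.2]
```

```bash
python3 -m crank '[{"gripper":-1,"travel":[-0.005,-0.001,0.03],"spin":0},{"gripper":-1,"travel":[-0.005,-0.001,0.09],"spin":0},{"gripper":-1,"travel":[-0.005,-0.001,0.13],"spin":0},{"gripper":-1,"travel":[-0.005,-0.001,0.155],"spin":0},{"gripper":-1,"travel":[-0.005,-0.001,0.164],"spin":0},{"gripper":-1,"travel":[-0.005,-0.001,0.168],"spin":0},{"gripper":-1,"travel":[-0.005,-0.001,0.17],"spin":0},{"gripper":-1,"travel":[-0.005,-0.001,0.17],"spin":0},{"gripper":-1,"travel":[-0.005,-0.001,0.17],"spin":0}]';  python3 -m crank '[{"gripper":-1,"travel":[0,0,0.001],"spin":0},{"gripper":-1,"travel":[0,0,0.001],"spin":0},{"gripper":-1,"travel":[0,0,0.001],"spin":0}]'
```

```text
clock: 33.0
ee_pos: [498.3, -349.3, -16.1]
eef_rot: [0.0, 0.78, 0.625, 0.0]
wrist_force: [-1.5, 0.0, -1.0]
grip_width: 36.6
clock: 33.38
ee_pos: [498.0, -349.1, -17.2]
eef_rot: [-0.0, 0.78, 0.625, -0.0]
wrist_force: [0.5, 0.3, -0.7]
grip_width: 36.1
```

```bash
python3 -m crank '[{"gripper":-1,"travel":[0,0,0.002],"spin":0},{"gripper":-1,"travel":[0,0,0.002],"spin":0},{"gripper":-1,"travel":[0,0,0.002],"spin":0}]'; python3 -m crank '[{"gripper":-1,"travel":[0,0,0.001],"spin":0},{"gripper":-1,"travel":[0,0,0.001],"spin":0},{"gripper":-1,"travel":[0,0,0.001],"spin":0}]'
```

```text
clock: 33.75
ee_pos: [498.0, -349.1, -18.4]
eef_rot: [-0.0, 0.78, 0.625, -0.0]
wrist_force: [-0.0, 0.7, -0.4]
grip_width: 36.3
clock: 34.12
ee_pos: [498.1, -349.2, -18.7]
eef_rot: [0.0, 0.78, 0.625, 0.0]
wrist_force: [-1.1, 0.0, 3.8]
grip_width: 36.0
```

```bash
python3 -m crank '[{"gripper":0,"travel":[0,0,-0.001],"spin":0},{"gripper":0.2,"travel":[0,0,-0.001],"spin":0},{"gripper":0.3,"travel":[0,0,-0.001],"spin":0},{"gripper":0.3,"travel":[0,0,-0.001],"spin":0},{"gripper":0.3,"travel":[0,0,-0.04],"spin":0},{"gripper":0.5,"travel":[0,0,-0.1],"spin":0},{"gripper":1,"travel":[0,0,-0.16],"spin":0},{"gripper":1,"travel":[0,0,-0.18],"spin":0},{"gripper":1,"travel":[0,0,-0.18],"spin":0}]'
python3 - <<'E'
from h import *
plan((544,-109.5,88,-12.5),(544,-109.5,25,-12.5))
E
```

```text
clock: 35.25
ee_pos: [498.3, -349.3, 89.4]
eef_rot: [0.001, 0.78, 0.625, 0.0]
wrist_force: [0.4, 1.0, 0.4]
grip_width: 85.5
now [ 498.3 -349.3   89.4] jaw -12.6 w 85.5 F [0.4 1.  0.4] t 35.25
(544, -109.5, 88, -12.5) -> [0.407, -0.013, 0.002] -0.0
(544, -109.5, 25, -12.5) -> [0.407, -0.013, 0.107] -0.0
```

```bash
python3 -m crank '[{"gripper":1,"travel":[0.06,-0.002,0.002],"spin":0},{"gripper":1,"travel":[0.14,-0.005,0.002],"spin":0},{"gripper":1,"travel":[0.22,-0.007,0.002],"spin":0},{"gripper":1,"travel":[0.3,-0.01,0.002],"spin":0},{"gripper":1,"travel":[0.37,-0.012,0.002],"spin":0},{"gripper":1,"travel":[0.407,-0.013,0.002],"spin":0},{"gripper":1,"travel":[0.407,-0.013,0.002],"spin":0},{"gripper":1,"travel":[0.407,-0.013,0.05],"spin":0},{"gripper":1,"travel":[0.407,-0.013,0.09],"spin":0},{"gripper":1,"travel":[0.407,-0.013,0.107],"spin":0},{"gripper":1,"travel":[0.407,-0.013,0.107],"spin":0}]'
python3 - <<'E'
from h import *
s=bot.read_state();M=toolT(s);f=snap('wrist','wrist11.png');C=world(f,f['tool_from_camera']).reshape(-1,3);P=C@M[:3,:3].T+M[:3,3]
m=(np.hypot(*(P[:,:2]-[544,-109.5]).T)<35)&(abs(P[:,2]-46)<2.5)&(abs(C[:,1])<32);print('top tool',C[m].mean(0).round(1),((C[m].min(0)+C[m].max(0))/2).round(1),m.sum())
plan((544,-109.5,-20,-12.5))
E
```

```text
clock: 36.62
ee_pos: [542.8, -109.5, 23.9]
eef_rot: [-0.001, 0.781, 0.625, -0.001]
wrist_force: [-0.6, -0.3, -0.3]
grip_width: 85.4
top tool [  0.8   0.6 -23. ] [ -0.6   0.6 -22.1] 8114
now [ 543.5 -109.6   24.7] jaw -12.6 w 85.2 F [-0.1  0.  -0.1] t 36.675
(544, -109.5, -20, -12.5) -> [0.0, 0.001, 0.074] -0.0
```

View pics/wrist11.png

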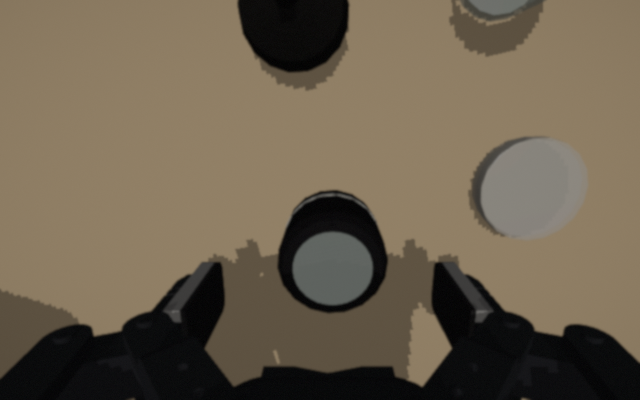

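```bash
python3 -m crank '[{"gripper":1,"travel":[0,0.001,0.03],"spin":0},{"gripper":1,"travel":[0,0.001,0.06],"spin":0},{"gripper":1,"travel":[0,0.001,0.074],"spin":0},{"gripper":1,"travel":[0,0.001,0.074],"spin":0},{"gripper":-1,"travel":[0,0.001,0.074],"spin":0},{"gripper":-1,"travel":[0,0.001,0.074],"spin":0},{"gripper":-1,"travel":[0,0.001,0.074],"spin":0},{"gripper":-1,"travel":[0,0.001,0.074],"spin":0},{"gripper":-1,"travel":[0,0.001,0.074],"spin":0},{"gripper":-1,"travel":[0,0.001,0.074],"spin":0},{"gripper":-1,"travel":[0,0.001,0.074],"spin":0},{"gripper":-1,"travel":[0,0.001,0.074],"spin":0}]'
python3 - <<'E'
from h import *
tip()
# other compartment = 68 mm from (498.1,-349.2) away from the tab
plan((544,-109.5,88,-12.5),(512.5,-282.7,88,-12.5))
E
```

```text
clock: 38.17
ee_pos: [544.8, -109.3, -18.8]
eef_rot: [0.0, 0.78, 0.625, 0.0]
wrist_force: [-1.2, 1.0, 6.3]
grip_width: 50.5
w 50.5 tip z in tool [-37.5 -33.5 -32.5] world 14.7 1479
now [ 544.8 -109.3  -18.8] jaw -12.6 w 50.6 F [-0.8 -0.3  5.5] t 38.225
(544, -109.5, 88, -12.5) -> [-0.001, -0.001, -0.178] -0.0
(512.5, -282.7, 88, -12.5) -> [-0.294, 0.011, -0.178] -0.0
```

```bash
python3 -m crank '[{"gripper":-1,"travel":[0,0,-0.01],"spin":0},{"gripper":-1,"travel":[0,0,-0.05],"spin":0},{"gripper":-1,"travel":[0,0,-0.11],"spin":0},{"gripper":-1,"travel":[-0.03,0.001,-0.15],"spin":0},{"gripper":-1,"travel":[-0.09,0.003,-0.16],"spin":0},{"gripper":-1,"travel":[-0.16,0.005,-0.16],"spin":0},{"gripper":-1,"travel":[-0.22,0.008,-0.16],"spin":0},{"gripper":-1,"travel":[-0.27,0.01,-0.16],"spin":0},{"gripper":-1,"travel":[-0.293,0.01,-0.16],"spin":0},{"gripper":-1,"travel":[-0.293,0.01,-0.16],"spin":0},{"gripper":-1,"travel":[-0.293,0.01,-0.16],"spin":0}]'
python3 - <<'E'
from h import *
s=bot.read_state()
plan((511.9,-281.8,-14,-12.5))
f=snap('wrist','wrist12.png');np.savez('wrist12.npz',ee_pos=s['ee_pos'],eef_rot=s['eef_rot'],**f)
E
```

```text
clock: 39.6
ee_pos: [511.7, -281.1, 76.3]
eef_rot: [-0.0, 0.78, 0.625, -0.0]
wrist_force: [-0.1, -0.4, -0.9]
grip_width: 50.6
now [ 511.7 -281.1   76.3] jaw -12.6 w 50.6 F [-0.1 -0.4 -0.9] t 39.6
(511.9, -281.8, -14, -12.5) -> [-0.001, 0.001, 0.15] -0.0
```

View pics/wrist12.png

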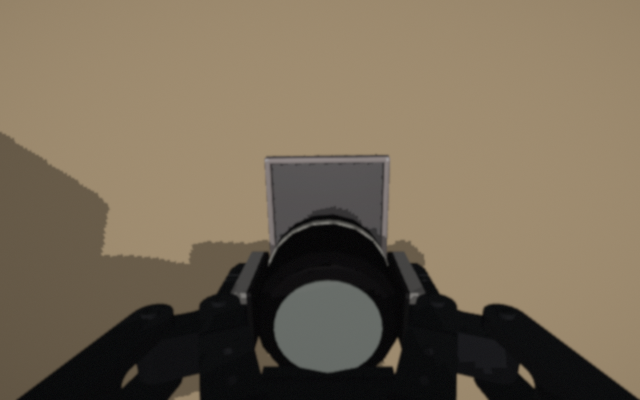

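```bash
python3 - <<'E'
from h import *
f=dict(np.load('wrist12.npz'));M=toolT(f)@f['tool_from_camera'];Ti=np.linalg.inv(toolT(f))
for u,v in ((264,157),(390,155)): print((Ti@[*ray(f,M,u,v,10),1])[:3].round(1))
C=world(f,f['tool_from_camera']).reshape(-1,3)
m=(abs(C[:,2]+27)<3)&(abs(C[:,1])<24)&(abs(C[:,0])<30);print('piece top',((C[m].min(0)+C[m].max(0))/2).round(1),C[m].mean(0).round(1))
E
```

```text
[ 35.7 -43.8  66.3]
[37.1 40.1 66.3]
piece top [ 14.5   0.8 -27. ] [ 20.4  -0.4 -26.6]
```

Far edge at +36.4 (36 expected), and lateral −1.8 mm. Lower with a −1 mm correction.

```bash
python3 -m crank '[{"gripper":-1,"travel":[0,-0.002,0.03],"spin":0},{"gripper":-1,"travel":[0,-0.002,0.08],"spin":0},{"gripper":-1,"travel":[0,-0.002,0.115],"spin":0},{"gripper":-1,"travel":[0,-0.002,0.137],"spin":0},{"gripper":-1,"travel":[0,-0.002,0.146],"spin":0},{"gripper":-1,"travel":[0,-0.002,0.149],"spin":0},{"gripper":-1,"travel":[0,-0.002,0.151],"spin":0},{"gripper":-1,"travel":[0,-0.002,0.151],"spin":0},{"gripper":-1,"travel":[0,-0.002,0.151],"spin":0}]';  python3 -m crank '[{"gripper":-1,"travel":[0,0,0.001],"spin":0},{"gripper":-1,"travel":[0,0,0.001],"spin":0},{"gripper":-1,"travel":[0,0,0.001],"spin":0}]'
```

```text
clock: 40.78
ee_pos: [510.9, -282.0, -13.7]
eef_rot: [0.0, 0.78, 0.625, 0.0]
wrist_force: [-0.1, -0.2, -0.8]
grip_width: 50.5
clock: 41.15
ee_pos: [510.6, -281.8, -14.8]
eef_rot: [-0.0, 0.78, 0.625, -0.0]
wrist_force: [-0.0, 1.3, -1.2]
grip_width: 50.5
```

```bash
python3 -m crank '[{"gripper":-1,"travel":[0,0,0.001],"spin":0},{"gripper":-1,"travel":[0,0,0.001],"spin":0},{"gripper":-1,"travel":[0,0,0.001],"spin":0}]'; python3 -m crank '[{"gripper":-1,"travel":[0,0,0.001],"spin":0},{"gripper":-1,"travel":[0,0,0.001],"spin":0},{"gripper":-1,"travel":[0,0,0.001],"spin":0}]'
```

```text
clock: 41.52
ee_pos: [510.6, -281.8, -15.4]
eef_rot: [-0.0, 0.78, 0.625, -0.0]
wrist_force: [-0.1, 0.0, -0.7]
grip_width: 50.1
clock: 41.9
ee_pos: [510.6, -281.9, -15.8]
eef_rot: [0.0, 0.78, 0.625, 0.0]
wrist_force: [-1.1, -0.0, 2.6]
grip_width: 50.4
```

```bash
python3 -m crank '[{"gripper":0.35,"travel":[0,0,-0.001],"spin":0},{"gripper":0.5,"travel":[0,0,-0.001],"spin":0},{"gripper":0.7,"travel":[0,0,-0.001],"spin":0},{"gripper":0.7,"travel":[0,0,-0.001],"spin":0},{"gripper":0.7,"travel":[0,0,-0.04],"spin":0},{"gripper":0.7,"travel":[0,0,-0.1],"spin":0},{"gripper":0.7,"travel":[0,0,-0.16],"spin":0},{"gripper":0.7,"travel":[-0.03,0,-0.22],"spin":0},{"gripper":0.7,"travel":[-0.11,0,-0.26],"spin":0},{"gripper":0.7,"travel":[-0.18,0,-0.28],"spin":0},{"gripper":0.7,"travel":[-0.2,0,-0.28],"spin":0},{"gripper":0.7,"travel":[-0.2,0,-0.28],"spin":0},{"gripper":0.7,"travel":[-0.2,0,-0.28],"spin":0}]'
python3 - <<'E'
from h import *
a=snap('wrist')['color'];b=snap('scene')['color'];c=snap('side')
W=np.vstack([np.hstack([cv2.resize(a,(400,250)),cv2.resize(c['color'],(400,250))]),np.hstack([cv2.resize(b[80:340,120:440],(400,325)),cv2.resize(c['color'][110:400,180:460],(400,325))])])
cv2.imwrite('pics/final.png',W[:,:,::-1])
sc=snap('scene');Ms=np.linalg.inv(sc['view']);P=world(sc)
for n,(u,v) in dict(blower=(327,218),beaker=(359,250),petri=(320,283)).items(): print(n,P[v,u].round(0))
E
```

```text
clock: 43.52
ee_pos: [484.1, -397.4, 151.0]
eef_rot: [-0.001, 0.78, 0.626, -0.0]
wrist_force: [0.0, 0.8, 0.2]
grip_width: 72.9
blower [565. -10.  45.]
beaker [663. -14.  50.]
petri [ 654. -107.   15.]
```

View pics/final.png

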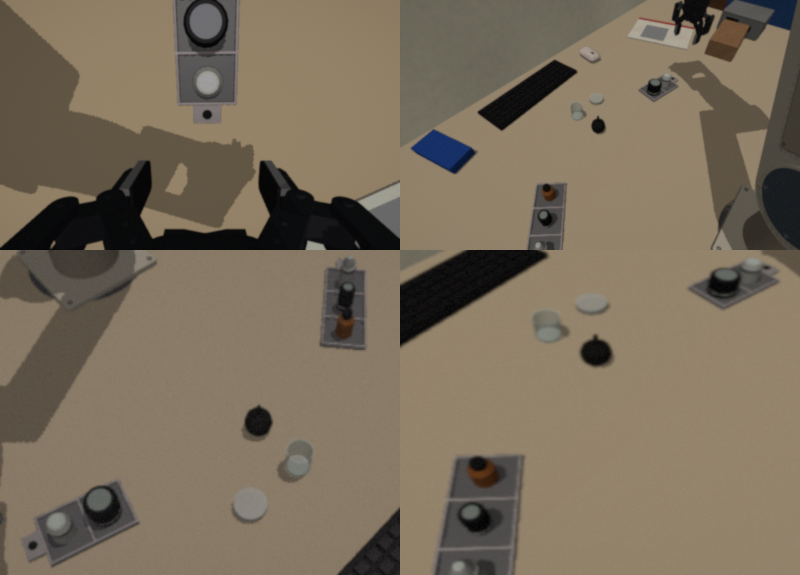

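All five pieces stand upright in their own compartments in the right order, and the bystanders haven't moved. Handing in.

```bash
python3 - <<'E'
from h import *
print(bot.hand_in())
E
```

```text
the job is handed in; nothing more can be done
None
```

Both lens sets are made up and the job is handed in, at about 44 s of the 138 s allowed.

- **Three-compartment tray, from the tab:** tall objective, slim eyepiece, oil bottle.
- **Two-compartment tray:** short objective by the tab, then the wide eyepiece.

**Setting down:** I lowered each piece in small steps (1.2 mm at most) until the wrist force showed contact, then released it. The highest force reading was under 9 N, and nothing was dropped.

**Last checks:** the final wrist, scene and side pictures show all five pieces upright in their own compartments, with the gripper open and clear. Depth readings at the petri dish, beaker and air blower match the starting ones to about 1 mm.

**What disagreed:**
- **Fingertip position:** the tips sit about 30–46 mm behind the reported TCP (depending on opening), not 14 mm ahead of it. My first grasp of the tall objective therefore closed on its nose, at 17.8 mm instead of 29 mm. I opened again with the piece still standing, went about 46 mm lower, and used the measured tip position for every later grasp.
- **Jaw opening:** it read about 1–2 mm below each piece's stated diameter on every grip.

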